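# Weigh the large cherry with sprung tongs

### The arm

A 6-joint arm with a two-finger parallel gripper is mounted at the origin on the work surface. World frame = base frame: x ahead of the robot, y to its left, z up, the work surface at z = 0. Lengths are in m, angles in rad, forces in N, time in s.
With the tool pointing down it reaches from about 0.35 to 0.975 m from the base axis. Payload 4.9 kg.
Tool frame: the origin (TCP) lies at the very end of the fingers, on their centre line; the grasp point (between the pads) lies 19 mm behind it (manip.tcp_to_grasp is the distance from the TCP to the grasp point, in m); z points along the fingers, y is the direction in which the jaws open and shut (so a half turn about z gives the same grasp; the last joint's range is limited). The gripper opens to 85 mm and grips with 20 to 120 N. Pads are 22 mm wide; open, the fingers measure 114 mm over their backs; the gripper's body (76 mm by 85 mm) begins 54 mm behind the grasp point. The pads swing forward as they close: fully open they stand 13 mm farther back than shut.
Start: joints at [-1.44, 0.053, 1.613, -0, 1.476, -0.119], TCP at [0.155, -0.606, 0.231] pointing down, gripper open.
Joint ranges: [-3.01, 3.01], [-1.01, 2.22], [0.06, 2.58], [-1.02, 4.17], [0.09, 2.62], [-3.14, 3.14]. Speed limits (rad/s): [2.57, 2.57, 3.14, 3.14, 3.14, 3.14].

### API

Orientations are given as a unit quaternion [w, x, y, z].
In Python, from plant import sensors, cams, job, finder, manip gives the robot as it stands.
- The arm moves only by the shell command python3 -m pendant 'ROWS'. ROWS is JSON, a list of rows, each an object of numbers: "wx", "wy", "wz": the turn, a rotation vector about the tool's x, y, z in degrees; "dx", "dy", "dz": the shift along the tool's x, y, z in m; "hand": the gripper's target within -1 to 1 (fully open at 1, half-way at 0, shut at -1). A call has 1 to 20 rows; each row is the pose to reach, as a shift and turn from the pose commanded when the call began, along the tool's axes at that moment; what a row does not reach only later rows make up. A row lasts 1/12 s, in which the tool goes at most 41.7 mm and 7.16 degrees, less where a joint would pass 70% of its speed; a pose out of reach is approached as far as the arm can. A call with a gripper value outside its range is refused whole. The fingers move at their own pace and stop on an object; the grip force is fixed at half the most. Time passes only in rows, so rows that repeat a pose let the fingers close. It gives the time, the measured TCP pose, the force and the opening at its end, in the units of the state.
- sensors.state(): the state, without advancing time (a new reading comes with each control period).
- cams.grab_frame(name): name is "scene" or "top"; returns (picture, depth): 420x560x3 uint8, red, green, blue; 420x560 float32, m along the optical axis (not along the pixel's ray), 0 where there is no reading.
- cams.calibration(name): a dict with "fov_y" (degrees; the focal length in pixels is half the picture's height over the tangent of half this angle, whatever the lens; pixels are square), "cx", "cy" (the principal point, pixels), "pose" (4x4, takes a point from camera to world coordinates). Camera axes: x right, y down, z forward; pixel columns grow to the right and rows downward; lengths in m; the calibration is good to about 2 mm. A picture is of the moment at which its call begins. calibration takes no time and is no camera call.
- job.job_done(): hands the job in, once; it reports no verdict.
Trained networks look in the newest picture that a camera, given by its name, has taken for a name from the list of things; names that differ only in an ending like _2 or _b are one class to them, and where a whole thing is asked for, a point or a joint stands for the part that bears it (a point fixed in the world has none). Each returns a list of dicts, best first, with "score" (0 to 1); they miss things now and then, are a little off and sometimes report something else, mostly with a low value. They report only what shows in the picture. A call takes as long as a camera call.
- finder.look_for(camera, thing): "position" ([x, y, z] in m, in world coordinates, good to about 4 mm: the middle of the surface that is visible of it).
The state is a dict: "time": time; "joint_pos": joint angles; "joint_vel": joint speeds; "joint_efforts": joint torques, N m; "tool_pos": TCP position; "tool_rot": TCP orientation; "contact_force": force on the tool from outside, world axes, zero at the start; "ft_torque": the same for the moment, N m; "gripper_width": opening from 0.0 (shut) to 1.0 (fully open).
Only numpy, scipy, OpenCV 4.12 (cv2) and the standard library are available. Lean on these libraries where they do the work, as an engineer would, in place of code of your own. Each camera call takes 0.05 s, during which the arm holds its last target. There are 200 camera calls.

### The job

Pick up the sprung tongs from their board, squeeze them to take the larger of the two cherries off the wooden step, lower it onto the pan of the scale and let it go there. Touch the cherry only with the tongs and leave the small cherry alone. Then lay the tongs flat back on their board and let go of them.

Things in the scene. Friction and masses are not known exactly. Their poses are not given: they have to be found in the camera images.
- tongs: Loose steel tongs, 175 mm long, 30 mm high, 92 g, flat on the board; origin on the underside midway between two finger plates, near the centre of mass; x to the tips, z up. Squeeze the plates (26 long, 30 high, outer faces 52 mm apart when open) from above along y. Spring 4 N open, 5.4 N at 47 mm over the plates (holds without closing), 8.5 N at 36 mm. Pivots 60 mm behind the origin.
- tongs_tips (a point): Point midway between the tongs' two grey tip pads, 85 mm ahead (x) of and 15 mm above the tongs' origin. Pads 30 mm long, 24 mm high, 68 mm apart inside when open, 78 over their outsides. Each 1 mm less over the finger plates brings them 2.4 mm closer, both alike: 47 mm leaves 56 mm; a 30 mm thing is gripped at 36 mm, firmly with 20 to 25 N on the plates.
- cherry_large: The larger dark red cherry, 30 mm across, 28.5 mm high, about 16 g, a rigid ball with a flat base and a thin yielding stalk on top; origin at the centre of its base, middle of the ball 13.5 mm above. It stands on a fixed wooden step 45 mm high, 60 deep, 170 wide, at either end, 40 mm from the step's middle.
- cherry_small: The smaller cherry, alike but 22 mm across, 21 mm high, origin at the centre of its base; on the same step, 80 mm from the large one. A bystander.
- pan (a point): Centre of the upper face of the round steel pan of the fixed white bench scale, 45 mm above the table; the pan is 90 mm across with a rim 4 mm high (inside 84 mm across). The scale's white housing below it is 100 by 120 mm and 34 mm high.
- board: Fixed plywood board, 190 (x) by 150 (y) by 10 mm thick, on which the tongs lie; origin at the centre of its underside, on the table.

How it is judged:
On the way, in this order (a step that is already met when the one before it is completed fails the run):
1. the large cherry is lifted clear of the step in the tongs (height (world z) of cherry_large above 0.06 m and contact force between cherry_large and tongs above 0.3 N), for 0.2 s.
2. still gripped in the tongs, the large cherry is lowered to within 25 mm of the pan (horizontal distance between cherry_large and pan below 0.04 m and height (world z) of cherry_large below 0.07 m and contact force between cherry_large and tongs above 0.3 N), for 0.1 s.
At the end, for the whole second after the job is handed in: The large cherry rests on the scale's pan, free of the tongs (its origin within 45 mm of the pan's centre, both at rest), and the tongs lie flat (within 10 degrees) on their board, the point midway between their finger plates over the board (horizontal distance between cherry_large and pan below 0.045 m and height (world z) of cherry_large between 0.04 and 0.078 m and linear speed of each of cherry_large, tongs below 0.02 m/s and contact force between cherry_large and tongs below 0.05 N and x of tongs in the frame of board between -0.095 and 0.095 m and y of tongs in the frame of board between -0.075 and 0.075 m and height (world z) of tongs below 0.018 m and angle between tongs's own z axis and vertical below 0.17 rad); the robot touches nothing.
It fails at once if the small cherry is moved by more than 15 mm (distance of cherry_small from where it was at the start of the episode above 0.015 m).
It fails at once if the robot's fingers or arm touch the large cherry (contact force between any of the fingers, the arm and cherry_large above 0.3 N).
It also fails if it takes over 59 s, if anything falls off the work surface, if the arm or the gripper's body presses on something with over 40 N, if the wrist force passes 120 N, or if a joint passes its speed limit or range.

## Working session

There is one attempt and no reset: what is moved stays moved. The work goes in short steps, Python scripts to look and compute and a shell command to move; the robot and the scene stay as the last step left them, time stands still between calls to the robot, and variables do not carry over. Pictures are saved under pics/ and viewed, about 8 in all and at most 12, crops included, and the job is handed in when it is done.

```bash
ls; mkdir -p pics
cat > h.py <<'E'
import numpy as np, cv2
from plant import sensors, cams, job, finder, manip
def world(cam, d):
    c=cams.calibration(cam); f=d.shape[0]/2/np.tan(np.radians(c['fov_y'])/2)
    v,u=np.mgrid[:d.shape[0],:d.shape[1]]
    P=np.stack([(u-c['cx'])/f*d,(v-c['cy'])/f*d,d],-1)
    T=np.array(c['pose']); return P@T[:3,:3].T+T[:3,3]
def save(n,im): cv2.imwrite(f'pics/{n}.png',cv2.cvtColor(im,cv2.COLOR_RGB2BGR))
E
python3 - <<'E'
from h import *
s=sensors.state(); print(s['tool_pos'],s['tool_rot'],s['gripper_width'],s['time'])
for c in ['top','scene']:
    im,d=cams.grab_frame(c); np.savez('f_'+c,im=im,d=d); save(c+'0',im)
    print(c,np.round(cams.calibration(c)['pose'],3).tolist())
for t in ['tongs','cherry_large','cherry_small','board','tongs_tips']:
    print(t,[(np.round(r['position'],4).tolist(),round(r['score'],2)) for r in finder.look_for('top',t)[:3]])
E
```

```text
pics
[ 0.1544433  -0.60497442  0.23006681] [-1.02247160e-03  9.92205567e-01  1.24607648e-01 -2.33309789e-05] 0.9987323676423846 0.0
top [[-0.006, -0.987, 0.163, 0.417], [-1.0, 0.005, -0.01, -0.002], [0.009, -0.163, -0.987, 0.698], [0.0, 0.0, 0.0, 1.0]]
scene [[-0.203, 0.818, -0.539, 0.966], [0.979, 0.171, -0.11, 0.079], [0.002, -0.55, -0.835, 0.747], [0.0, 0.0, 0.0, 1.0]]
tongs [([0.4359, -0.0341, 0.0305], 0.72)]
cherry_large [([0.6166, 0.2648, 0.0652], 0.83)]
cherry_small []
board [([0.4269, -0.0429, 0.01], 0.94)]
tongs_tips [([0.4347, -0.0384, 0.0343], 0.61), ([0.6117, -0.1958, 0.0454], 0.24)]
```

View pics/top0.png

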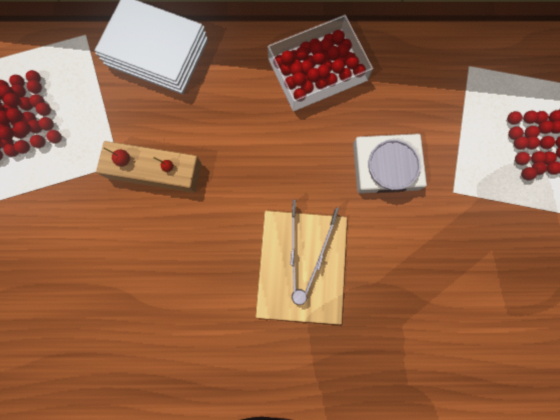

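View pics/scene0.png

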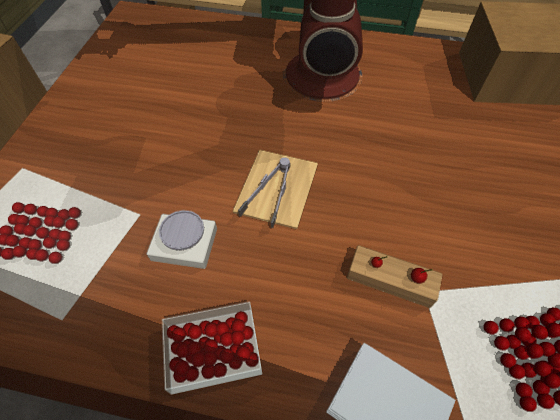

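The top view shows the tongs with their pivot at (299,297) and tips at (294,207) and (335,215). The large cherry is at (120,157), the small one at (167,166) and the pan at (393,165). Next I'll measure these with depth.

Run:
```python
from h import *
z=np.load('f_top.npz'); im,d=z['im'],z['d']; W=world('top',d)
def reg(u0,u1,v0,v1,f):
    P=W[v0:v1,u0:u1].reshape(-1,3); C=im[v0:v1,u0:u1].reshape(-1,3).astype(int); dd=d[v0:v1,u0:u1].ravel()
    m=f(P,C)&(dd>0); return P[m],C[m]
# tongs
P,C=reg(255,352,195,325,lambda P,C:(P[:,2]>0.022))
print('tongs n',len(P),P.min(0),P.max(0),np.percentile(P[:,2],[5,50,95]))
for x0 in np.arange(.32,.53,.01):
    q=P[(P[:,0]>=x0)&(P[:,0]<x0+.01)]
    if len(q): 
        y=np.sort(q[:,1]); g=np.argmax(np.diff(y)) if len(y)>1 else 0
        print(round(x0,2),len(q),np.round([y[0],y[g],y[min(g+1,len(y)-1)],y[-1]],4),round(q[:,2].max(),4))
# pan
P,C=reg(350,430,130,198,lambda P,C:(P[:,2]>0.04)); 
r=cv2.minEnclosingCircle(P[:,:2].astype(np.float32)); print('pan',r,np.median(P,0),P[:,2].max())
# step
P,C=reg(90,205,135,195,lambda P,C:(abs(P[:,2]-.045)<.005)); print('step',cv2.minAreaRect((P[:,:2]*1000).astype(np.float32)),np.median(P[:,2]))
for n,b in dict(L=(105,135,145,172),S=(157,178,156,176)).items():
    P,C=reg(*b,lambda P,C:(P[:,2]>0.052)&(C[:,1]<60)&(C[:,0]>60)); 
    A=np.c_[2*P,np.ones(len(P))]; s=np.linalg.lstsq(A,(P**2).sum(1),rcond=None)[0]
    print(n,len(P),s[:3],'R',np.sqrt(s[3]+(s[:3]**2).sum()),P.min(0),P.max(0))
P,C=reg(255,352,200,328,lambda P,C:(abs(P[:,2]-.01)<.004)); print('board',cv2.minAreaRect((P[:,:2]*1000).astype(np.float32)))
cv2.imwrite('pics/crop.png',cv2.resize(im[190:330,250:355,::-1],None,fx=4,fy=4,interpolation=cv2.INTER_CUBIC))
```

```text
tongs n 660 [ 0.36546377 -0.10674149  0.02223164] [ 0.54462063 -0.02316721  0.04262089] [0.02600969 0.03412915 0.04090094]
0.36 29 [-0.0469 -0.0469 -0.045  -0.0281] 0.0426
0.37 88 [-0.0485 -0.0343 -0.0327 -0.0246] 0.042
0.38 84 [-0.0521 -0.0521 -0.0502 -0.0247] 0.0421
0.39 31 [-0.0556 -0.0502 -0.0403 -0.028 ] 0.0348
0.4 25 [-0.0592 -0.054  -0.03   -0.0268] 0.0333
0.41 27 [-0.0647 -0.0583 -0.0285 -0.0266] 0.0332
0.42 36 [-0.0728 -0.0627 -0.0286 -0.0267] 0.0419
0.43 47 [-0.0745 -0.0669 -0.0286 -0.0232] 0.0411
0.44 40 [-0.0771 -0.0718 -0.0287 -0.0233] 0.0414
0.45 28 [-0.0807 -0.0748 -0.0289 -0.025 ] 0.042
0.46 25 [-0.0845 -0.0793 -0.029  -0.0271] 0.0337
0.47 25 [-0.0885 -0.0832 -0.0291 -0.0273] 0.0341
0.48 25 [-0.0924 -0.0876 -0.0293 -0.0273] 0.0343
0.49 17 [-0.096  -0.0915 -0.0276 -0.0275] 0.0328
0.5 27 [-0.1005 -0.0945 -0.0277 -0.0276] 0.039
0.51 37 [-0.1049 -0.0969 -0.0312 -0.0261] 0.0378
0.52 41 [-0.1067 -0.1003 -0.0313 -0.0264] 0.0383
pan ((0.6056640148162842, -0.20626863837242126), 0.04591849446296692) [ 0.60515899 -0.20670296  0.04481178] 0.052365817515683366
step ((608.8629760742188, 229.37472534179688), (170.00904846191406, 60.57368087768555), 80.34069061279297) 0.04458317961308744
L 221 [0.61490127 0.26845046 0.06121188] R 0.01277238551259815 [0.60137014 0.25410207 0.0564495 ] [0.62749559 0.28014976 0.08124287]
S 113 [0.60153382 0.18961505 0.05993018] R 0.008145957788073805 [0.59209329 0.180075   0.05364838] [0.61082198 0.19892729 0.07567789]
board ((429.70849609375, -44.400177001953125), (150.16891479492188, 190.07546997070312), 85.2192153930664)
```

View pics/crop.png

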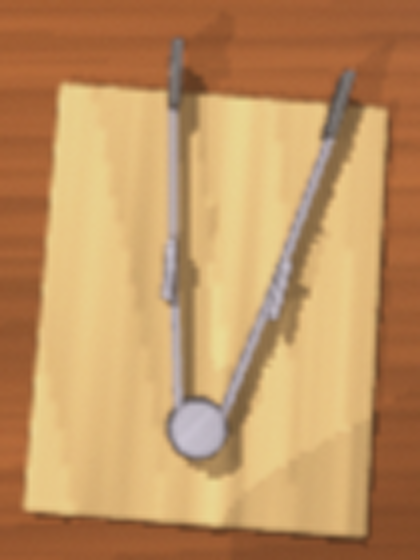

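```bash
cat >> h.py <<'E'
from scipy.spatial.transform import Rotation as R
def go(x,y,z,yaw):
    """print shift/turn in tool axes to TCP x,y,z pointing down, tool x at yaw deg"""
    s=sensors.state(); q=s['tool_rot']; R0=R.from_quat([q[1],q[2],q[3],q[0]])
    Rt=R.from_euler('z',yaw,degrees=True)*R.from_euler('x',180,degrees=True)
    print('shift',np.round(R0.inv().apply(np.array([x,y,z])-s['tool_pos']),4),'turn',np.round((R0.inv()*Rt).as_rotvec(degrees=True),2))
E
python3 - <<'E'
from h import *
z=np.load('f_top.npz'); im,d=z['im'],z['d']; W=world('top',d)
P=W[195:325,255:352].reshape(-1,3); P=P[P[:,2]>.022]
disc=P[(P[:,0]<.3955)&(P[:,2]>.036)]; c=cv2.minEnclosingCircle(disc[:,:2].astype(np.float32)); print(c)
pl=P[(P[:,0]>.418)&(P[:,0]<.462)&(P[:,2]>.037)]; L=pl[pl[:,1]>-.05];Rr=pl[pl[:,1]<-.05]
for q in (L,Rr): print(len(q),q.min(0),q.max(0),q.mean(0))
l=P[(P[:,0]>.505)&(P[:,1]>-.06)];r=P[(P[:,0]>.492)&(P[:,1]<-.06)]
print(l.max(0),r.max(0),r.min(0))
go(.436,-.049,.12,-11.5)
E
```

```text
((0.37754666805267334, -0.036865442991256714), 0.011723887175321579)
36 [ 0.43283517 -0.02855316  0.03756553] [ 0.45659218 -0.02316721  0.04196062] [ 0.44427599 -0.02537795  0.03941485]
35 [ 0.42410988 -0.07653021  0.03716168] [ 0.44780848 -0.06887731  0.04189937] [ 0.435612   -0.07256516  0.03939465]
[ 0.54462063 -0.02611691  0.03932312] [ 0.53019906 -0.09148513  0.0389741 ] [ 0.4923361  -0.10674149  0.02265851]
shift [ 0.4103 -0.4695  0.1113] turn [-0.03  0.   25.81]
```

```bash
python3 -m pendant '[{"dx":0.411,"dy":-0.470,"dz":0.11,"wz":25.3,"hand":1},{"dx":0.411,"dy":-0.470,"dz":0.11,"wz":25.3,"hand":1},{"dx":0.411,"dy":-0.470,"dz":0.11,"wz":25.3,"hand":1},{"dx":0.411,"dy":-0.470,"dz":0.11,"wz":25.3,"hand":1},{"dx":0.411,"dy":-0.470,"dz":0.11,"wz":25.3,"hand":1},{"dx":0.411,"dy":-0.470,"dz":0.11,"wz":25.3,"hand":1},{"dx":0.411,"dy":-0.470,"dz":0.11,"wz":25.3,"hand":1},{"dx":0.411,"dy":-0.470,"dz":0.11,"wz":25.3,"hand":1},{"dx":0.411,"dy":-0.470,"dz":0.11,"wz":25.3,"hand":1},{"dx":0.411,"dy":-0.470,"dz":0.11,"wz":25.3,"hand":1},{"dx":0.411,"dy":-0.470,"dz":0.11,"wz":25.3,"hand":1},{"dx":0.411,"dy":-0.470,"dz":0.11,"wz":25.3,"hand":1},{"dx":0.411,"dy":-0.470,"dz":0.11,"wz":25.3,"hand":1},{"dx":0.411,"dy":-0.470,"dz":0.11,"wz":25.3,"hand":1},{"dx":0.411,"dy":-0.470,"dz":0.11,"wz":25.3,"hand":1},{"dx":0.411,"dy":-0.470,"dz":0.11,"wz":25.3,"hand":1},{"dx":0.411,"dy":-0.470,"dz":0.11,"wz":25.3,"hand":1},{"dx":0.411,"dy":-0.470,"dz":0.11,"wz":25.3,"hand":1},{"dx":0.411,"dy":-0.470,"dz":0.11,"wz":25.3,"hand":1},{"dx":0.411,"dy":-0.470,"dz":0.11,"wz":25.3,"hand":1}]'
python3 - <<'E'
from h import *
print(sensors.state()['joint_pos'])
go(.4385,-.049,.014,-11)
E
```

```text
[-1.43998347e+00  5.28686615e-02  1.61323233e+00  1.15398118e-05
  1.47601709e+00 -1.19007627e-01]
shift [ 0.4127 -0.4688  0.2173] turn [-0.03  0.   25.31]invalid input
```

```bash
python3 -m pendant '[{"dx":0.04,"dy":-0.047,"dz":0.0,"wx":0,"wy":0,"wz":5,"hand":1.0}]'; echo; python3 -m pendant --help
```

```text
time: 0.43
tool_pos: [0.1705, -0.5713, 0.2299]
tool_rot: [0.0, 0.997, 0.078, -0.001]
contact_force: [0.4, 0.5, 0.5]
gripper_width: 0.998
invalid input: not JSON, or not a number
```

Run:
```python
from h import *
go(.4385,-.049,.12,-11)
```

```text
shift [ 0.3464 -0.474   0.1093] turn [ 0.02  0.09 19.98]
```

```bash
python3 -m pendant '[{"dx":0.347,"dy":-0.474,"dz":0.11,"wx":0,"wy":0,"wz":20,"hand":1},{"dx":0.347,"dy":-0.474,"dz":0.11,"wx":0,"wy":0,"wz":20,"hand":1},{"dx":0.347,"dy":-0.474,"dz":0.11,"wx":0,"wy":0,"wz":20,"hand":1},{"dx":0.347,"dy":-0.474,"dz":0.11,"wx":0,"wy":0,"wz":20,"hand":1},{"dx":0.347,"dy":-0.474,"dz":0.11,"wx":0,"wy":0,"wz":20,"hand":1},{"dx":0.347,"dy":-0.474,"dz":0.11,"wx":0,"wy":0,"wz":20,"hand":1},{"dx":0.347,"dy":-0.474,"dz":0.11,"wx":0,"wy":0,"wz":20,"hand":1},{"dx":0.347,"dy":-0.474,"dz":0.11,"wx":0,"wy":0,"wz":20,"hand":1},{"dx":0.347,"dy":-0.474,"dz":0.11,"wx":0,"wy":0,"wz":20,"hand":1},{"dx":0.347,"dy":-0.474,"dz":0.11,"wx":0,"wy":0,"wz":20,"hand":1},{"dx":0.347,"dy":-0.474,"dz":0.11,"wx":0,"wy":0,"wz":20,"hand":1},{"dx":0.347,"dy":-0.474,"dz":0.11,"wx":0,"wy":0,"wz":20,"hand":1},{"dx":0.347,"dy":-0.474,"dz":0.11,"wx":0,"wy":0,"wz":20,"hand":1},{"dx":0.347,"dy":-0.474,"dz":0.11,"wx":0,"wy":0,"wz":20,"hand":1},{"dx":0.347,"dy":-0.474,"dz":0.11,"wx":0,"wy":0,"wz":20,"hand":1},{"dx":0.347,"dy":-0.474,"dz":0.11,"wx":0,"wy":0,"wz":20,"hand":1},{"dx":0.347,"dy":-0.474,"dz":0.11,"wx":0,"wy":0,"wz":20,"hand":1},{"dx":0.347,"dy":-0.474,"dz":0.11,"wx":0,"wy":0,"wz":20,"hand":1}]'
python3 - <<'E'
from h import *
print(sensors.state()['joint_pos'])
go(.4385,-.049,.014,-11)
E
```

```text
time: 1.93
tool_pos: [0.4385, -0.0449, 0.1216]
tool_rot: [0.0, 0.996, -0.093, 0.0]
contact_force: [-0.6, -0.2, 0.9]
gripper_width: 1.001
[-2.70905431e-01 -3.18759782e-01  2.13643451e+00 -4.98201820e-04
  1.32354698e+00  1.48697783e+00]
shift [0.0008 0.004  0.1076] turn [ 0.03 -0.02  0.29]
```

```bash
python3 -m pendant '[{"dx":0,"dy":0,"dz":0.02,"wx":0,"wy":0,"wz":0,"hand":1},{"dx":0,"dy":0,"dz":0.02,"wx":0,"wy":0,"wz":0,"hand":1},{"dx":0,"dy":0,"dz":0.02,"wx":0,"wy":0,"wz":0,"hand":1},{"dx":0,"dy":0,"dz":0.02,"wx":0,"wy":0,"wz":0,"hand":1}]'
python3 - <<'E'
from h import *
go(.4385,-.049,.014,-11)
E
```

```text
time: 2.27
tool_pos: [0.4385, -0.0452, 0.1019]
tool_rot: [0.0, 0.996, -0.094, 0.0]
contact_force: [0.7, -0.3, -0.1]
gripper_width: 1.0
shift [0.0007 0.0038 0.0879] turn [ 0.01 -0.02  0.21]
```

```bash
python3 -m pendant '[{"dx":0.001,"dy":0.004,"dz":0.03,"wx":0,"wy":0,"wz":0,"hand":1},{"dx":0.001,"dy":0.004,"dz":0.055,"wx":0,"wy":0,"wz":0,"hand":1},{"dx":0.001,"dy":0.004,"dz":0.075,"wx":0,"wy":0,"wz":0,"hand":1},{"dx":0.001,"dy":0.004,"dz":0.087,"wx":0,"wy":0,"wz":0,"hand":1},{"dx":0.001,"dy":0.004,"dz":0.087,"wx":0,"wy":0,"wz":0,"hand":1},{"dx":0.001,"dy":0.004,"dz":0.087,"wx":0,"wy":0,"wz":0,"hand":0.4},{"dx":0.001,"dy":0.004,"dz":0.087,"wx":0,"wy":0,"wz":0,"hand":0.3},{"dx":0.001,"dy":0.004,"dz":0.087,"wx":0,"wy":0,"wz":0,"hand":0.2},{"dx":0.001,"dy":0.004,"dz":0.087,"wx":0,"wy":0,"wz":0,"hand":0.15},{"dx":0.001,"dy":0.004,"dz":0.087,"wx":0,"wy":0,"wz":0,"hand":0.09},{"dx":0.001,"dy":0.004,"dz":0.087,"wx":0,"wy":0,"wz":0,"hand":0.09},{"dx":0.001,"dy":0.004,"dz":0.087,"wx":0,"wy":0,"wz":0,"hand":0.09},{"dx":0.001,"dy":0.004,"dz":0.087,"wx":0,"wy":0,"wz":0,"hand":0.09},{"dx":0.001,"dy":0.004,"dz":0.087,"wx":0,"wy":0,"wz":0,"hand":0.09}]'
python3 - <<'E'
from h import *
im,d=cams.grab_frame('scene'); cv2.imwrite('pics/s1.png',cv2.resize(im[100:260,200:340,::-1],None,fx=4,fy=3.7,interpolation=cv2.INTER_CUBIC))
E
```

```text
time: 3.43
tool_pos: [0.441, -0.049, 0.0172]
tool_rot: [0.001, 0.996, -0.093, 0.002]
contact_force: [-1.8, -0.6, 7.9]
gripper_width: 0.544
```

View pics/s1.png

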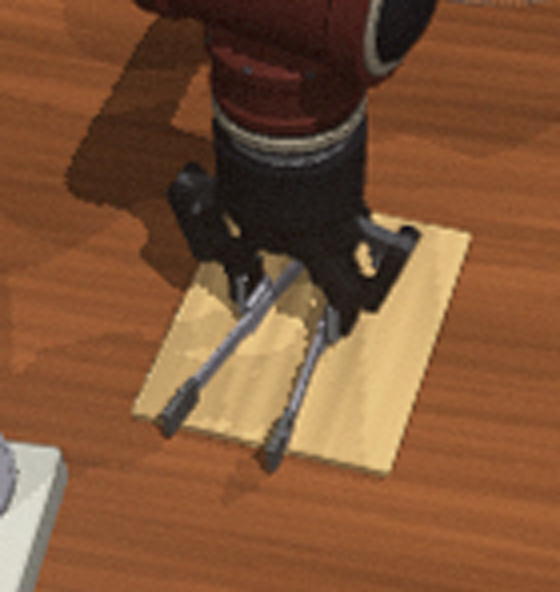

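The picture shows both plates between the fingers, with the pads gripping at 46 mm and the tips still open. I'll lift a little and check.

```bash
python3 -m pendant '[{"dx":0,"dy":0,"dz":-0.005,"wx":0,"wy":0,"wz":0,"hand":0.09},{"dx":0,"dy":0,"dz":-0.015,"wx":0,"wy":0,"wz":0,"hand":0.09},{"dx":0,"dy":0,"dz":-0.03,"wx":0,"wy":0,"wz":0,"hand":0.09},{"dx":0,"dy":0,"dz":-0.05,"wx":0,"wy":0,"wz":0,"hand":0.09},{"dx":0,"dy":0,"dz":-0.07,"wx":0,"wy":0,"wz":0,"hand":0.09},{"dx":0,"dy":0,"dz":-0.09,"wx":0,"wy":0,"wz":0,"hand":0.09},{"dx":0,"dy":0,"dz":-0.10,"wx":0,"wy":0,"wz":0,"hand":0.09},{"dx":0,"dy":0,"dz":-0.10,"wx":0,"wy":0,"wz":0,"hand":0.09},{"dx":0,"dy":0,"dz":-0.10,"wx":0,"wy":0,"wz":0,"hand":0.09},{"dx":0,"dy":0,"dz":-0.10,"wx":0,"wy":0,"wz":0,"hand":0.09}]'
python3 - <<'E'
from h import *
s=sensors.state(); print(s['tool_pos'])
for c,b in dict(scene=(60,240,180,360),top=(140,330,220,370)).items():
    im,d=cams.grab_frame(c); np.savez('l_'+c,im=im,d=d)
    for t in ['tongs','tongs_tips']: print(c,t,[(np.round(r['position'],4).tolist(),round(r['score'],2)) for r in finder.look_for(c,t)[:2]])
    i=cv2.resize(im[b[0]:b[1],b[2]:b[3],::-1],(380,400),interpolation=cv2.INTER_CUBIC)
    o=i if c=='scene' else np.hstack([o,i])
cv2.imwrite('pics/l1.png',o)
E
```

```text
time: 4.32
tool_pos: [0.438, -0.0481, 0.1131]
tool_rot: [-0.0, 0.996, -0.093, -0.001]
contact_force: [0.1, 0.2, -1.6]
gripper_width: 0.549
[ 0.4379547  -0.04813378  0.1131461 ]
scene tongs []
scene tongs_tips [([0.4867, -0.0671, 0.1188], 0.83)]
top tongs [([0.3805, -0.0317, 0.1345], 0.9)]
top tongs_tips [([0.377, -0.0385, 0.1364], 0.7)]
```

View pics/l1.png

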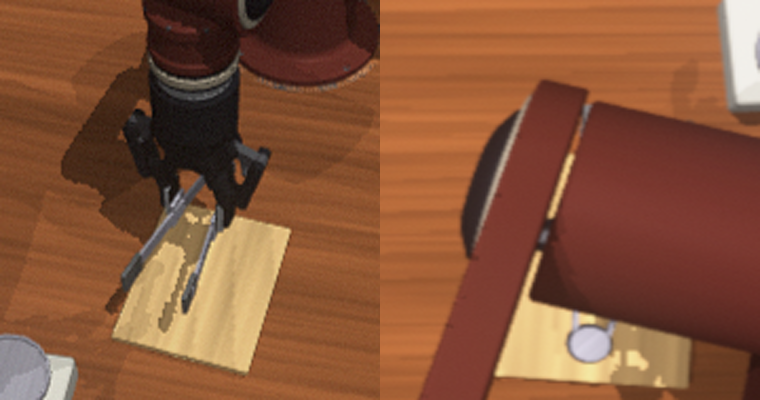

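The tongs are held. I'll measure their pose in the hand from the pad and disc points.

Run:
```python
from h import *
z=np.load('l_scene.npz'); W=world('scene',z['d']).reshape(-1,3)
m=(W[:,2]>.085)&(W[:,2]<.16)&(W[:,0]>.47)&(W[:,0]<.57)&(abs(W[:,1]+.065)<.07)&(z['d'].ravel()>0)
P=W[m]; print(len(P),P.min(0),P.max(0))
for x0 in np.arange(.47,.55,.01):
    q=P[(P[:,0]>=x0)&(P[:,0]<x0+.01)]
    for n,s in (('L',q[q[:,1]>-.065]),('R',q[q[:,1]<-.065])):
        if len(s): print(round(x0,2),n,len(s),np.round(s.min(0),4)[1:],np.round(s.max(0),4)[1:])
z=np.load('l_top.npz'); W=world('top',z['d']).reshape(-1,3)
m=(W[:,2]>.11)&(W[:,2]<.16)&(W[:,0]>.35)&(W[:,0]<.40)&(abs(W[:,1]+.037)<.025); D=W[m]; print('disc',len(D),D.min(0),D.max(0),np.median(D,0))
```

```text
306 [ 0.47028771 -0.09805426  0.10563765] [ 0.54591164 -0.02724377  0.13408309]
0.47 L 11 [-0.0305  0.1145] [-0.0272  0.1277]
0.47 R 19 [-0.0814  0.1126] [-0.0752  0.1275]
0.48 L 10 [-0.0315  0.1146] [-0.0282  0.1271]
0.48 R 21 [-0.0838  0.1115] [-0.0788  0.1282]
0.49 L 15 [-0.0318  0.1127] [-0.0284  0.1281]
0.49 R 21 [-0.0878  0.1113] [-0.0827  0.1272]
0.5 L 12 [-0.0325  0.1129] [-0.029   0.1271]
0.5 R 20 [-0.0909  0.1097] [-0.0856  0.1318]
0.51 L 13 [-0.0335  0.1124] [-0.03    0.1341]
0.51 R 32 [-0.0939  0.1083] [-0.0866  0.1316]
0.52 L 23 [-0.0355  0.1082] [-0.0301  0.1327]
0.52 R 32 [-0.097   0.1092] [-0.0897  0.1334]
0.53 L 25 [-0.0371  0.1087] [-0.0316  0.1325]
0.53 R 25 [-0.0981  0.1056] [-0.092  0.132]
0.54 L 27 [-0.0379  0.1062] [-0.0322  0.1335]
disc 316 [ 0.36132036 -0.05205683  0.11435718] [ 0.39591843 -0.02427961  0.1387477 ] [ 0.37656422 -0.03548524  0.13492871]
```

Run:
```python
from h import *
go(.5308,.2833,.14,-9.7)
```

```text
shift [ 0.0294 -0.343  -0.0265] turn [-0.01  0.09 -0.99]
```

```bash
python3 -m pendant '[{"dx":0.001,"dy":-0.010,"dz":-0.015,"wx":0,"wy":0,"wz":0,"hand":0.09},{"dx":0.003,"dy":-0.030,"dz":-0.026,"wx":0,"wy":0,"wz":0,"hand":0.09},{"dx":0.005,"dy":-0.055,"dz":-0.026,"wx":0,"wy":0,"wz":-0.5,"hand":0.09},{"dx":0.007,"dy":-0.085,"dz":-0.026,"wx":0,"wy":0,"wz":-1,"hand":0.09},{"dx":0.010,"dy":-0.115,"dz":-0.026,"wx":0,"wy":0,"wz":-1,"hand":0.09},{"dx":0.013,"dy":-0.145,"dz":-0.026,"wx":0,"wy":0,"wz":-1,"hand":0.09},{"dx":0.016,"dy":-0.175,"dz":-0.026,"wx":0,"wy":0,"wz":-1,"hand":0.09},{"dx":0.018,"dy":-0.205,"dz":-0.026,"wx":0,"wy":0,"wz":-1,"hand":0.09},{"dx":0.020,"dy":-0.235,"dz":-0.026,"wx":0,"wy":0,"wz":-1,"hand":0.09},{"dx":0.023,"dy":-0.265,"dz":-0.026,"wx":0,"wy":0,"wz":-1,"hand":0.09},{"dx":0.025,"dy":-0.290,"dz":-0.026,"wx":0,"wy":0,"wz":-1,"hand":0.09},{"dx":0.027,"dy":-0.315,"dz":-0.026,"wx":0,"wy":0,"wz":-1,"hand":0.09},{"dx":0.029,"dy":-0.333,"dz":-0.026,"wx":0,"wy":0,"wz":-1,"hand":0.09},{"dx":0.029,"dy":-0.343,"dz":-0.026,"wx":0,"wy":0,"wz":-1,"hand":0.09},{"dx":0.029,"dy":-0.343,"dz":-0.026,"wx":0,"wy":0,"wz":-1,"hand":0.09},{"dx":0.029,"dy":-0.343,"dz":-0.026,"wx":0,"wy":0,"wz":-1,"hand":0.09},{"dx":0.029,"dy":-0.343,"dz":-0.026,"wx":0,"wy":0,"wz":-1,"hand":0.09}]'
python3 - <<'E'
from h import *
im,d=cams.grab_frame('scene'); np.savez('a_scene',im=im,d=d)
W=world('scene',d); P=W.reshape(-1,3); s=sensors.state(); print(s['tool_pos'])
m=(P[:,2]>.115)&(P[:,2]<.175)&(P[:,0]>.59)&(P[:,0]<.66)&(abs(P[:,1]-.27)<.06)
Q=P[m]; print('pads',Q.min(0),Q.max(0))
for n,q in (('L',Q[Q[:,1]>.27]),('R',Q[Q[:,1]<.27])): print(n,len(q),q.min(0),q.max(0),q.mean(0))
print([ (r['position'],r['score']) for r in finder.look_for('scene','cherry_large')[:2]])
m=(P[:,2]>.05)&(P[:,2]<.08)&(np.hypot(P[:,0]-.6156,P[:,1]-.2688)<.022)
C=P[m&(im.reshape(-1,3)[:,1]<60)]; print('cherry',len(C),C.min(0),C.max(0))
go(.5308,.2833,.0575,-9.7)
cv2.imwrite('pics/a1.png',cv2.resize(im[180:320,320:470,::-1],None,fx=4,fy=4,interpolation=cv2.INTER_CUBIC))
E
```

```text
time: 6.03
tool_pos: [0.5306, 0.2823, 0.1399]
tool_rot: [0.0, 0.996, -0.085, -0.0]
contact_force: [0.2, 0.5, -1.5]
gripper_width: 0.547
[0.53066175 0.28224372 0.14006887]
pads [0.59023229 0.23335704 0.13469059] [0.63812884 0.30186011 0.16052945]
L 167 [0.59025728 0.29379824 0.13479981] [0.63812884 0.30186011 0.16042878] [0.61857193 0.29712429 0.15055292]
R 92 [0.59023229 0.23335704 0.13469059] [0.62716847 0.2464384  0.16052945] [0.61403493 0.23824681 0.1528221 ]
[([0.621, 0.2649, 0.0685], 0.78)]
cherry 195 [0.60583525 0.25759571 0.0540846 ] [0.63295953 0.28376853 0.07991   ]
shift [-0.0001 -0.0011  0.0827] turn [ 0.02  0.01 -0.05]
```

View pics/a1.png

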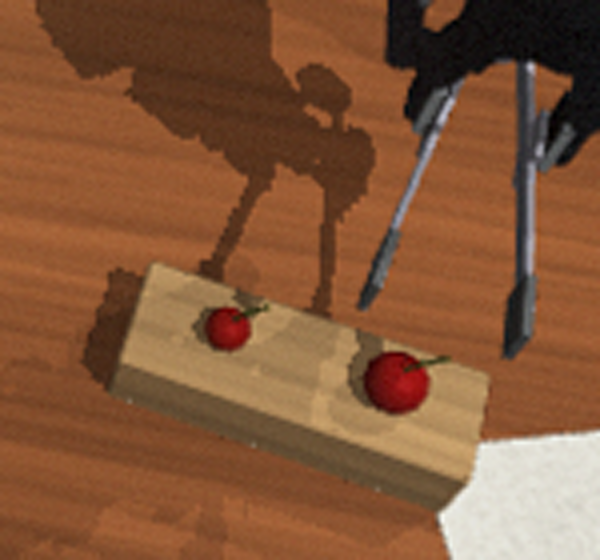

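The scene view shows the open tips straddling the large cherry at (397,382) in the crop and well away from the small one. I'll shift 2 mm in y and lower.

```bash
python3 -m pendant '[{"dx":0,"dy":-0.002,"dz":0.01,"wx":0,"wy":0,"wz":0,"hand":0.09},{"dx":0,"dy":-0.002,"dz":0.025,"wx":0,"wy":0,"wz":0,"hand":0.09},{"dx":0,"dy":-0.002,"dz":0.04,"wx":0,"wy":0,"wz":0,"hand":0.09},{"dx":0,"dy":-0.002,"dz":0.055,"wx":0,"wy":0,"wz":0,"hand":0.09},{"dx":0,"dy":-0.002,"dz":0.067,"wx":0,"wy":0,"wz":0,"hand":0.09},{"dx":0,"dy":-0.002,"dz":0.076,"wx":0,"wy":0,"wz":0,"hand":0.09},{"dx":0,"dy":-0.002,"dz":0.082,"wx":0,"wy":0,"wz":0,"hand":0.09},{"dx":0,"dy":-0.002,"dz":0.082,"wx":0,"wy":0,"wz":0,"hand":0.09},{"dx":0,"dy":-0.002,"dz":0.082,"wx":0,"wy":0,"wz":0,"hand":0.09},{"dx":0,"dy":-0.002,"dz":0.082,"wx":0,"wy":0,"wz":0,"hand":0.09}]'
python3 - <<'E'
from h import *
im,d=cams.grab_frame('scene'); 
W=world('scene',d); P=W.reshape(-1,3)
cv2.imwrite('pics/a2.png',cv2.resize(im[190:310,320:450,::-1],None,fx=4.5,fy=4.5,interpolation=cv2.INTER_CUBIC))
E
```

```text
time: 6.97
tool_pos: [0.532, 0.2855, 0.0593]
tool_rot: [-0.0, 0.996, -0.084, 0.001]
contact_force: [0.1, -1.0, -0.5]
gripper_width: 0.545
```

View pics/a2.png

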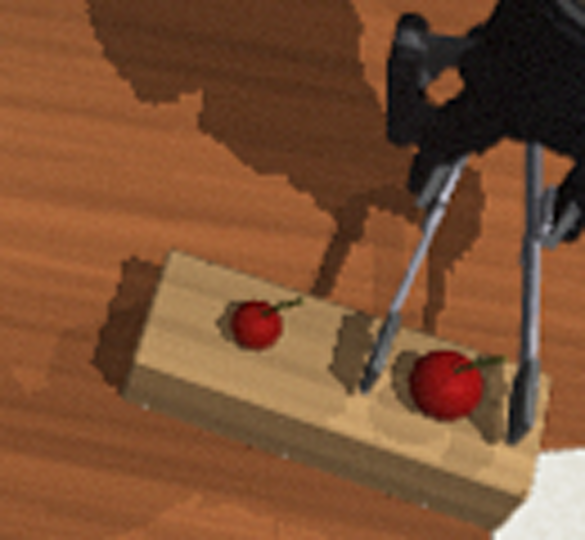

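The pads straddle the cherry at (447,385) in the crop, and both have clearance. I'll squeeze now.

```bash
python3 -m pendant '[{"dx":0,"dy":0,"dz":0,"wx":0,"wy":0,"wz":0,"hand":0.03},{"dx":0,"dy":0,"dz":0,"wx":0,"wy":0,"wz":0,"hand":-0.03},{"dx":0,"dy":0,"dz":0,"wx":0,"wy":0,"wz":0,"hand":-0.08},{"dx":0,"dy":0,"dz":0,"wx":0,"wy":0,"wz":0,"hand":-0.12},{"dx":0,"dy":0,"dz":0,"wx":0,"wy":0,"wz":0,"hand":-0.16},{"dx":0,"dy":0,"dz":0,"wx":0,"wy":0,"wz":0,"hand":-0.2},{"dx":0,"dy":0,"dz":0,"wx":0,"wy":0,"wz":0,"hand":-0.22},{"dx":0,"dy":0,"dz":0,"wx":0,"wy":0,"wz":0,"hand":-0.22},{"dx":0,"dy":0,"dz":0,"wx":0,"wy":0,"wz":0,"hand":-0.22},{"dx":0,"dy":0,"dz":0,"wx":0,"wy":0,"wz":0,"hand":-0.22}]'
```

```text
time: 7.85
tool_pos: [0.5313, 0.2852, 0.0584]
tool_rot: [-0.0, 0.996, -0.084, 0.0]
contact_force: [-1.0, -0.6, -0.3]
gripper_width: 0.4
```

```bash
python3 -m pendant '[{"dx":0,"dy":0,"dz":-0.004,"wx":0,"wy":0,"wz":0,"hand":-0.25},{"dx":0,"dy":0,"dz":-0.010,"wx":0,"wy":0,"wz":0,"hand":-0.25},{"dx":0,"dy":0,"dz":-0.02,"wx":0,"wy":0,"wz":0,"hand":-0.25},{"dx":0,"dy":0,"dz":-0.035,"wx":0,"wy":0,"wz":0,"hand":-0.25},{"dx":0,"dy":0,"dz":-0.05,"wx":0,"wy":0,"wz":0,"hand":-0.25},{"dx":0,"dy":0,"dz":-0.06,"wx":0,"wy":0,"wz":0,"hand":-0.25},{"dx":0,"dy":0,"dz":-0.065,"wx":0,"wy":0,"wz":0,"hand":-0.25},{"dx":0,"dy":0,"dz":-0.065,"wx":0,"wy":0,"wz":0,"hand":-0.25},{"dx":0,"dy":0,"dz":-0.065,"wx":0,"wy":0,"wz":0,"hand":-0.25},{"dx":0,"dy":0,"dz":-0.065,"wx":0,"wy":0,"wz":0,"hand":-0.25}]'
python3 - <<'E'
from h import *
im,d=cams.grab_frame('scene'); P=world('scene',d).reshape(-1,3); I=im.reshape(-1,3)
m=(P[:,2]>.075)&(P[:,2]<.18)&(np.hypot(P[:,0]-.6156,P[:,1]-.27)<.05)&(I[:,1]<50)&(I[:,0]>90)
C=P[m]; print('cherry',len(C)); print(C.min(0),C.max(0),C.mean(0)) if len(C) else 0
print(sensors.state()['tool_pos'],[(r['position'],r['score']) for r in finder.look_for('scene','cherry_large')[:2]])
cv2.imwrite('pics/a3.png',cv2.resize(im[170:310,320:450,::-1],None,fx=4,fy=4,interpolation=cv2.INTER_CUBIC))
E
```

```text
time: 8.68
tool_pos: [0.5306, 0.285, 0.1223]
tool_rot: [0.0, 0.996, -0.084, -0.001]
contact_force: [0.9, -0.2, -1.1]
gripper_width: 0.396
cherry 165
[0.60633655 0.25943785 0.11665025] [0.63227485 0.28272731 0.14172339] [0.622018   0.27016904 0.13093603]
[0.53047547 0.28498582 0.12205667] [([0.6203, 0.2651, 0.1351], 0.56)]
```

View pics/a3.png

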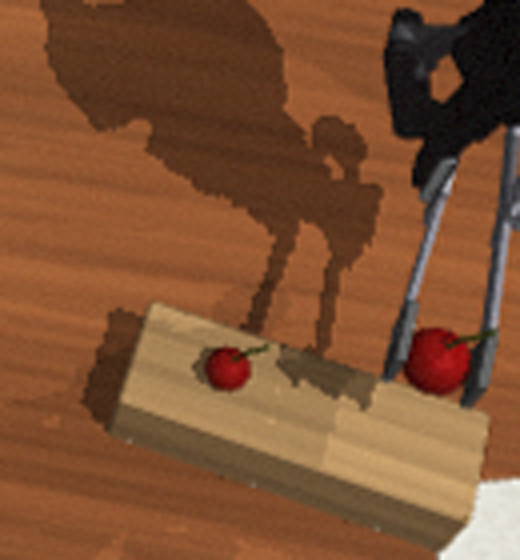

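The large cherry is held between the pads and clear of the step, and the small one hasn't moved. Next I carry it to the pan.

Run:
```python
from h import *
go(.5192,-.1915,.16,-9.7); go(.5192,-.1915,.0605,-9.7)
```

```text
shift [ 0.069   0.4716 -0.0376] turn [0.06 0.11 0.01]
shift [0.0691 0.4715 0.0619] turn [0.06 0.11 0.01]
```

```bash
python3 -m pendant '[{"dx":0,"dy":0,"dz":-0.015,"wx":0,"wy":0,"wz":0,"hand":-0.25},{"dx":0,"dy":0,"dz":-0.032,"wx":0,"wy":0,"wz":0,"hand":-0.25},{"dx":0.001,"dy":0.008,"dz":-0.038,"wx":0,"wy":0,"wz":0,"hand":-0.25},{"dx":0.004,"dy":0.025,"dz":-0.038,"wx":0,"wy":0,"wz":0,"hand":-0.25},{"dx":0.008,"dy":0.050,"dz":-0.038,"wx":0,"wy":0,"wz":0,"hand":-0.25},{"dx":0.012,"dy":0.080,"dz":-0.038,"wx":0,"wy":0,"wz":0,"hand":-0.25},{"dx":0.016,"dy":0.110,"dz":-0.038,"wx":0,"wy":0,"wz":0,"hand":-0.25},{"dx":0.020,"dy":0.140,"dz":-0.038,"wx":0,"wy":0,"wz":0,"hand":-0.25},{"dx":0.025,"dy":0.170,"dz":-0.038,"wx":0,"wy":0,"wz":0,"hand":-0.25},{"dx":0.030,"dy":0.200,"dz":-0.038,"wx":0,"wy":0,"wz":0,"hand":-0.25},{"dx":0.034,"dy":0.230,"dz":-0.038,"wx":0,"wy":0,"wz":0,"hand":-0.25},{"dx":0.038,"dy":0.260,"dz":-0.038,"wx":0,"wy":0,"wz":0,"hand":-0.25},{"dx":0.042,"dy":0.290,"dz":-0.038,"wx":0,"wy":0,"wz":0,"hand":-0.25},{"dx":0.047,"dy":0.320,"dz":-0.038,"wx":0,"wy":0,"wz":0,"hand":-0.25},{"dx":0.052,"dy":0.350,"dz":-0.038,"wx":0,"wy":0,"wz":0,"hand":-0.25},{"dx":0.056,"dy":0.380,"dz":-0.038,"wx":0,"wy":0,"wz":0,"hand":-0.25},{"dx":0.061,"dy":0.410,"dz":-0.038,"wx":0,"wy":0,"wz":0,"hand":-0.25},{"dx":0.065,"dy":0.440,"dz":-0.038,"wx":0,"wy":0,"wz":0,"hand":-0.25},{"dx":0.068,"dy":0.460,"dz":-0.038,"wx":0,"wy":0,"wz":0,"hand":-0.25},{"dx":0.069,"dy":0.471,"dz":-0.038,"wx":0,"wy":0,"wz":0,"hand":-0.25}]'
python3 -m pendant '[{"dx":0,"dy":0,"dz":0,"wx":0,"wy":0,"wz":0,"hand":-0.25},{"dx":0,"dy":0,"dz":0,"wx":0,"wy":0,"wz":0,"hand":-0.25},{"dx":0,"dy":0,"dz":0,"wx":0,"wy":0,"wz":0,"hand":-0.25}]'
python3 - <<'E'
from h import *
im,d=cams.grab_frame('scene'); P=world('scene',d).reshape(-1,3); I=im.reshape(-1,3)
m=(P[:,2]>.12)&(P[:,2]<.2)&(np.hypot(P[:,0]-.605,P[:,1]+.205)<.06)&(I[:,1]<50)&(I[:,0]>90)
C=P[m]; print('cherry',len(C)); print(C.min(0),C.max(0))
m=(abs(P[:,2]-.045)<.007)&(np.hypot(P[:,0]-.605,P[:,1]+.205)<.06)
print('pan',cv2.minEnclosingCircle(P[m][:,:2].astype(np.float32)))
go(.5192,-.1915,.0605,-9.7)
E
```

```text
time: 10.45
tool_pos: [0.5191, -0.1932, 0.1607]
tool_rot: [0.0, 0.996, -0.086, -0.0]
contact_force: [0.5, -0.0, -0.6]
gripper_width: 0.399
time: 10.7
tool_pos: [0.5198, -0.1896, 0.1609]
tool_rot: [-0.0, 0.996, -0.084, -0.0]
contact_force: [0.4, 0.0, -1.2]
gripper_width: 0.395
cherry 137
[ 0.59376795 -0.21648872  0.15839748] [ 0.62184599 -0.19319975  0.17484259]
pan ((0.6088283658027649, -0.20397786796092987), 0.04674384742975235)
shift [-0.0003  0.0023  0.1005] turn [-0.04  0.03  0.09]
```

```bash
python3 -m pendant '[{"dx":0,"dy":0,"dz":0.01,"wx":0,"wy":0,"wz":0,"hand":-0.25},{"dx":0,"dy":0,"dz":0.025,"wx":0,"wy":0,"wz":0,"hand":-0.25},{"dx":0,"dy":0,"dz":0.045,"wx":0,"wy":0,"wz":0,"hand":-0.25},{"dx":0,"dy":0,"dz":0.065,"wx":0,"wy":0,"wz":0,"hand":-0.25},{"dx":0,"dy":0,"dz":0.080,"wx":0,"wy":0,"wz":0,"hand":-0.25},{"dx":0,"dy":0,"dz":0.090,"wx":0,"wy":0,"wz":0,"hand":-0.25},{"dx":0,"dy":0,"dz":0.096,"wx":0,"wy":0,"wz":0,"hand":-0.25},{"dx":0,"dy":0,"dz":0.099,"wx":0,"wy":0,"wz":0,"hand":-0.25},{"dx":0,"dy":0,"dz":0.1,"wx":0,"wy":0,"wz":0,"hand":-0.25},{"dx":0,"dy":0,"dz":0.1,"wx":0,"wy":0,"wz":0,"hand":-0.25},{"dx":0,"dy":0,"dz":0.1,"wx":0,"wy":0,"wz":0,"hand":-0.25},{"dx":0,"dy":0,"dz":0.1,"wx":0,"wy":0,"wz":0,"hand":-0.25}]'
python3 - <<'E'
from h import *
im,d=cams.grab_frame('scene'); P=world('scene',d).reshape(-1,3); I=im.reshape(-1,3)
m=(P[:,2]>.048)&(P[:,2]<.2)&(np.hypot(P[:,0]-.605,P[:,1]+.205)<.03)&(I[:,1]<50)&(I[:,0]>90)
C=P[m]; print('cherry',len(C)); print(C.min(0),C.max(0))
cv2.imwrite('pics/p1.png',cv2.resize(im[170:280,130:270,::-1],None,fx=5,fy=5,interpolation=cv2.INTER_CUBIC))
E
```

```text
time: 11.75
tool_pos: [0.5207, -0.191, 0.0624]
tool_rot: [0.0, 0.996, -0.084, 0.001]
contact_force: [0.8, -0.5, -0.7]
gripper_width: 0.396
cherry 115
[ 0.59044231 -0.21895993  0.05714169] [ 0.6229979  -0.19451383  0.08066709]
```

View pics/p1.png

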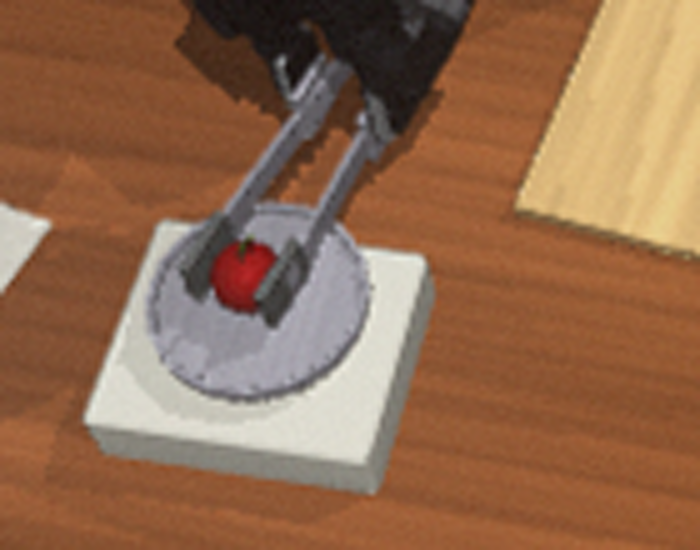

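The cherry hangs just above the pan, well inside the rim. I'll lower the last 3–4 mm and open slowly.

```bash
python3 -m pendant '[{"dx":0,"dy":0,"dz":0.0015,"wx":0,"wy":0,"wz":0,"hand":-0.25},{"dx":0,"dy":0,"dz":0.003,"wx":0,"wy":0,"wz":0,"hand":-0.25},{"dx":0,"dy":0,"dz":0.004,"wx":0,"wy":0,"wz":0,"hand":-0.25},{"dx":0,"dy":0,"dz":0.004,"wx":0,"wy":0,"wz":0,"hand":-0.25},{"dx":0,"dy":0,"dz":0.004,"wx":0,"wy":0,"wz":0,"hand":-0.25},{"dx":0,"dy":0,"dz":0.004,"wx":0,"wy":0,"wz":0,"hand":-0.25}]'
```

```text
time: 12.3
tool_pos: [0.5202, -0.1908, 0.0577]
tool_rot: [0.0, 0.996, -0.084, 0.0]
contact_force: [-1.2, -0.2, 2.1]
gripper_width: 0.397
```

Contact: the force went from -0.7 to +2.1 N. Releasing.

```bash
python3 -m pendant '[{"dx":0,"dy":0,"dz":0,"wx":0,"wy":0,"wz":0,"hand":-0.2},{"dx":0,"dy":0,"dz":0,"wx":0,"wy":0,"wz":0,"hand":-0.17},{"dx":0,"dy":0,"dz":0,"wx":0,"wy":0,"wz":0,"hand":-0.15},{"dx":0,"dy":0,"dz":0,"wx":0,"wy":0,"wz":0,"hand":-0.13},{"dx":0,"dy":0,"dz":0,"wx":0,"wy":0,"wz":0,"hand":-0.1},{"dx":0,"dy":0,"dz":0,"wx":0,"wy":0,"wz":0,"hand":-0.07},{"dx":0,"dy":0,"dz":0,"wx":0,"wy":0,"wz":0,"hand":-0.03},{"dx":0,"dy":0,"dz":0,"wx":0,"wy":0,"wz":0,"hand":0.02},{"dx":0,"dy":0,"dz":0,"wx":0,"wy":0,"wz":0,"hand":0.06},{"dx":0,"dy":0,"dz":0,"wx":0,"wy":0,"wz":0,"hand":0.06},{"dx":0,"dy":0,"dz":0,"wx":0,"wy":0,"wz":0,"hand":0.06},{"dx":0,"dy":0,"dz":0,"wx":0,"wy":0,"wz":0,"hand":0.06}]'
python3 - <<'E'
from h import *
im,d=cams.grab_frame('scene'); P=world('scene',d).reshape(-1,3); I=im.reshape(-1,3)
m=(P[:,2]>.048)&(P[:,2]<.2)&(np.hypot(P[:,0]-.605,P[:,1]+.205)<.04)&(I[:,1]<50)&(I[:,0]>90)
C=P[m]; print('cherry',len(C)); print(C.min(0),C.max(0))
cv2.imwrite('pics/p2.png',cv2.resize(im[170:280,130:270,::-1],None,fx=5,fy=5,interpolation=cv2.INTER_CUBIC))
E
```

```text
time: 13.3
tool_pos: [0.52, -0.1906, 0.0573]
tool_rot: [-0.0, 0.996, -0.084, 0.0]
contact_force: [-0.6, 0.1, -0.4]
gripper_width: 0.533
cherry 141
[ 0.5965695  -0.21673751  0.05569756] [ 0.6218796  -0.19013818  0.07359132]
```

View pics/p2.png

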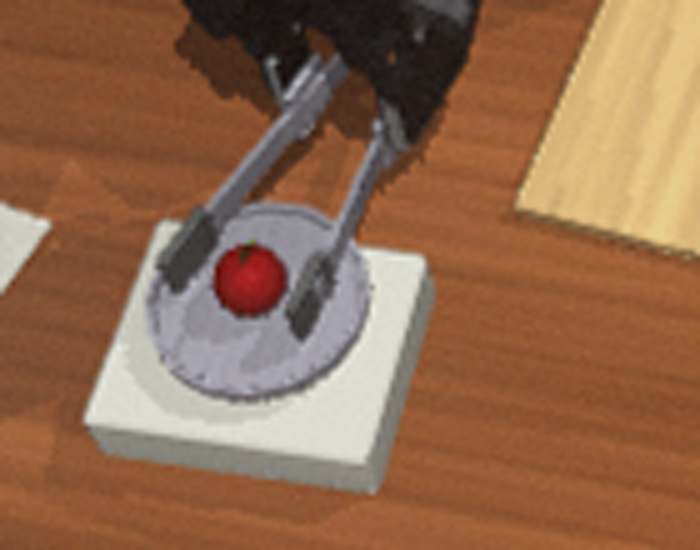

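The cherry stands free on the pan at (250,280) in the crop, with the pads clear on both sides. I'll rise and head back to the board.

```bash
python3 - <<'E'
from h import *
go(.434,-.047,.14,-9.7)
E
python3 -m pendant '[{"dx":0,"dy":0,"dz":-0.008,"wx":0,"wy":0,"wz":0,"hand":0.06},{"dx":0,"dy":0,"dz":-0.02,"wx":0,"wy":0,"wz":0,"hand":0.06},{"dx":0,"dy":0,"dz":-0.035,"wx":0,"wy":0,"wz":0,"hand":0.06},{"dx":0,"dy":0,"dz":-0.055,"wx":0,"wy":0,"wz":0,"hand":0.06},{"dx":0,"dy":0,"dz":-0.072,"wx":0,"wy":0,"wz":0,"hand":0.06},{"dx":-0.005,"dy":-0.005,"dz":-0.08,"wx":0,"wy":0,"wz":0,"hand":0.06},{"dx":-0.02,"dy":-0.025,"dz":-0.083,"wx":0,"wy":0,"wz":0,"hand":0.06},{"dx":-0.045,"dy":-0.05,"dz":-0.083,"wx":0,"wy":0,"wz":0,"hand":0.06},{"dx":-0.065,"dy":-0.075,"dz":-0.083,"wx":0,"wy":0,"wz":0,"hand":0.06},{"dx":-0.085,"dy":-0.1,"dz":-0.083,"wx":0,"wy":0,"wz":0,"hand":0.06},{"dx":-0.1,"dy":-0.115,"dz":-0.083,"wx":0,"wy":0,"wz":0,"hand":0.06},{"dx":-0.108,"dy":-0.125,"dz":-0.083,"wx":0,"wy":0,"wz":0,"hand":0.06},{"dx":-0.108,"dy":-0.127,"dz":-0.083,"wx":0,"wy":0,"wz":0,"hand":0.06},{"dx":-0.108,"dy":-0.127,"dz":-0.083,"wx":0,"wy":0,"wz":0,"hand":0.06},{"dx":-0.108,"dy":-0.127,"dz":-0.083,"wx":0,"wy":0,"wz":0,"hand":0.06}]'
python3 - <<'E'
from h import *
go(.434,-.047,.0185,-9.7)
E
```

```text
shift [-0.1089 -0.1271 -0.0827] turn [0.   0.   0.02]
time: 14.6
tool_pos: [0.4356, -0.0478, 0.1408]
tool_rot: [0.0, 0.996, -0.085, 0.001]
contact_force: [0.1, -1.3, -1.3]
gripper_width: 0.53
shift [-0.0018 -0.0006  0.1223] turn [ 0.03 -0.07  0.01]
```

```bash
python3 -m pendant '[{"dx":0,"dy":0,"dz":0.015,"wx":0,"wy":0,"wz":0,"hand":0.06},{"dx":0,"dy":0,"dz":0.04,"wx":0,"wy":0,"wz":0,"hand":0.06},{"dx":0,"dy":0,"dz":0.065,"wx":0,"wy":0,"wz":0,"hand":0.06},{"dx":0,"dy":0,"dz":0.09,"wx":0,"wy":0,"wz":0,"hand":0.06},{"dx":0,"dy":0,"dz":0.105,"wx":0,"wy":0,"wz":0,"hand":0.06},{"dx":0,"dy":0,"dz":0.113,"wx":0,"wy":0,"wz":0,"hand":0.06},{"dx":0,"dy":0,"dz":0.118,"wx":0,"wy":0,"wz":0,"hand":0.06},{"dx":0,"dy":0,"dz":0.121,"wx":0,"wy":0,"wz":0,"hand":0.06},{"dx":0,"dy":0,"dz":0.123,"wx":0,"wy":0,"wz":0,"hand":0.06},{"dx":0,"dy":0,"dz":0.123,"wx":0,"wy":0,"wz":0,"hand":0.06},{"dx":0,"dy":0,"dz":0.123,"wx":0,"wy":0,"wz":0,"hand":0.06},{"dx":0,"dy":0,"dz":0.123,"wx":0,"wy":0,"wz":0,"hand":0.06}]'
```

```text
time: 15.6
tool_pos: [0.4357, -0.0475, 0.0182]
tool_rot: [0.0, 0.996, -0.084, 0.001]
contact_force: [-0.2, 0.1, -1.3]
gripper_width: 0.529
```

Not touching yet; lower 1–2 mm more.

```bash
python3 -m pendant '[{"dx":0,"dy":0,"dz":0.001,"wx":0,"wy":0,"wz":0,"hand":0.06},{"dx":0,"dy":0,"dz":0.002,"wx":0,"wy":0,"wz":0,"hand":0.06},{"dx":0,"dy":0,"dz":0.002,"wx":0,"wy":0,"wz":0,"hand":0.06},{"dx":0,"dy":0,"dz":0.002,"wx":0,"wy":0,"wz":0,"hand":0.06}]'
```

```text
time: 15.93
tool_pos: [0.4361, -0.0475, 0.0169]
tool_rot: [0.0, 0.996, -0.084, 0.001]
contact_force: [-1.2, -0.3, 5.8]
gripper_width: 0.531
```

On the board (5.8 N). I'll open slowly, then go fully open and rise.

```bash
python3 -m pendant '[{"dx":0,"dy":0,"dz":0,"wx":0,"wy":0,"wz":0,"hand":0.12},{"dx":0,"dy":0,"dz":0,"wx":0,"wy":0,"wz":0,"hand":0.2},{"dx":0,"dy":0,"dz":0,"wx":0,"wy":0,"wz":0,"hand":0.3},{"dx":0,"dy":0,"dz":0,"wx":0,"wy":0,"wz":0,"hand":0.5},{"dx":0,"dy":0,"dz":0,"wx":0,"wy":0,"wz":0,"hand":0.9},{"dx":0,"dy":0,"dz":0,"wx":0,"wy":0,"wz":0,"hand":0.9},{"dx":0,"dy":0,"dz":0,"wx":0,"wy":0,"wz":0,"hand":0.9},{"dx":0,"dy":0,"dz":0,"wx":0,"wy":0,"wz":0,"hand":0.9},{"dx":0,"dy":0,"dz":0,"wx":0,"wy":0,"wz":0,"hand":0.9}]'
python3 -m pendant '[{"dx":0,"dy":0,"dz":-0.01,"wx":0,"wy":0,"wz":0,"hand":0.9},{"dx":0,"dy":0,"dz":-0.03,"wx":0,"wy":0,"wz":0,"hand":0.9},{"dx":0,"dy":0,"dz":-0.06,"wx":0,"wy":0,"wz":0,"hand":0.9},{"dx":0,"dy":0,"dz":-0.09,"wx":0,"wy":0,"wz":0,"hand":0.9},{"dx":0,"dy":0,"dz":-0.12,"wx":0,"wy":0,"wz":0,"hand":0.9},{"dx":0,"dy":0.03,"dz":-0.15,"wx":0,"wy":0,"wz":0,"hand":0.9},{"dx":0,"dy":0.06,"dz":-0.17,"wx":0,"wy":0,"wz":0,"hand":0.9},{"dx":0,"dy":0.1,"dz":-0.18,"wx":0,"wy":0,"wz":0,"hand":0.9},{"dx":0,"dy":0.14,"dz":-0.18,"wx":0,"wy":0,"wz":0,"hand":0.9},{"dx":0,"dy":0.18,"dz":-0.18,"wx":0,"wy":0,"wz":0,"hand":0.9},{"dx":0,"dy":0.22,"dz":-0.18,"wx":0,"wy":0,"wz":0,"hand":0.9},{"dx":0,"dy":0.26,"dz":-0.18,"wx":0,"wy":0,"wz":0,"hand":0.9},{"dx":0,"dy":0.26,"dz":-0.18,"wx":0,"wy":0,"wz":0,"hand":0.9},{"dx":0,"dy":0.26,"dz":-0.18,"wx":0,"wy":0,"wz":0,"hand":0.9}]'
python3 - <<'E'
from h import *
im,d=cams.grab_frame('scene'); save('e_scene',im); P=world('scene',d).reshape(-1,3); I=im.reshape(-1,3)
def rep(n,x,y,r,f):
    m=(np.hypot(P[:,0]-x,P[:,1]-y)<r)&f; C=P[m]; print(n,len(C)); 
    if len(C): print(C.min(0),C.max(0))
red=(I[:,1]<50)&(I[:,0]>90)
rep('L',.605,-.205,.045,red&(P[:,2]>.048)); rep('S',.6015,.19,.03,red&(P[:,2]>.05))
rep('tongs',.436,-.049,.12,(P[:,2]>.02)&(P[:,2]<.1))
E
```

```text
time: 16.68
tool_pos: [0.4348, -0.0472, 0.0152]
tool_rot: [-0.0, 0.996, -0.084, -0.0]
contact_force: [0.2, 0.2, 0.2]
gripper_width: 0.952
time: 17.85
tool_pos: [0.3905, -0.3052, 0.196]
tool_rot: [-0.0, 0.996, -0.086, 0.0]
contact_force: [-0.0, 0.3, 0.1]
gripper_width: 0.95
L 138
[ 0.59779423 -0.21638898  0.05845324] [ 0.6220399  -0.19038557  0.07329202]
S 68
[0.59777137 0.18508929 0.05444228] [0.61549672 0.20115248 0.07283046]
tongs 499
[ 0.36375666 -0.10211739  0.02010373] [ 0.54381829 -0.01881532  0.04126958]
```

View pics/e_scene.png

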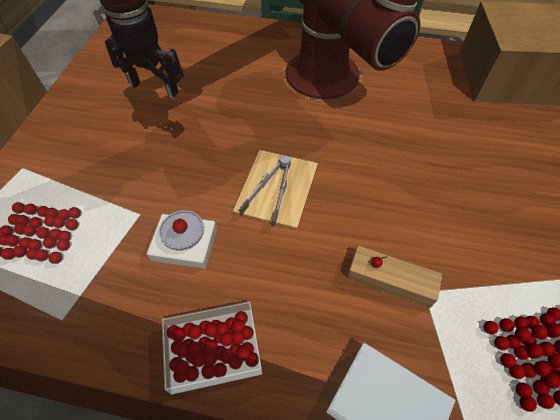

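The cherry is on the pan at (180,227), the tongs lie flat on the board around (270,190), the small cherry is in place at (377,262), and the arm is clear. Handing in.

```bash
python3 -c "
from plant import job; print(job.job_done())"
```

```text
the job is handed in; nothing more can be done
None
```

The large cherry is on the scale's pan, the tongs are back flat on their board, and the job was handed in about 18 s into the 59 s limit. The hand-in gives no verdict, so success is judged only from my own checks.

- **What I did:** I gripped the tongs at about 46 mm over the plates and lowered the open tips over the large cherry. I squeezed to about 34 mm, lifted it clear of the step, lowered it until the force reading showed it on the pan, and opened slowly. Then I laid the tongs back on the board and moved the arm away.
- **Large cherry:** in the last picture it stands free on the pan, within about 5 mm of the centre.
- **Tongs:** they lie flat on the board, with their tops at about 41 mm as expected.
- **Small cherry:** it still stands in its place. My last depth reading is a few mm from the first, which is within the difference between the two cameras.
- **Arm:** it was clear of everything, with contact force near zero. The highest reading I saw was about 8 N, when first gripping the tongs.

Two readings disagreed. The two cameras differed by about 2–3 mm on the cherry and the pan. At the squeeze, the plates stopped at 34 mm, not the 36 mm given for a 30 mm cherry; the grip held anyway.

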